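# Index the sample carriage one hole and hold its lock pin home

## Task

The blue sample carriage is pinned in the middle slot of its ladder rail: pull up the black lock knob, slide the carriage to the very next slot towards the green end of the rail, and let the pin drop into that slot. Then push the knob fully down against its spring and finish while still holding it pressed down like that: do not let go. The specimen cup must ride along upright in its cradle; leave the bottle, the timer and the label roll where they are.

Things in the scene. Friction and masses are not known exactly. Their poses are not given: they have to be found in the camera images.
- rail: Fixed stage: grey plate 180 x 320 x 8 mm with an aluminium ladder rail (300 x 42 mm, top 26 mm above the bench) along its y. Origin on the bench below the middle slot; x = across, to the cup's side, y = along the ladder, z up. Five slots, 12 mm long, at y = -100, -50, 0, 50, 100 mm. A plain guide rod runs parallel at x = 95 mm. Turned by up to 0.35 rad
- carriage (a joint): Travel of the blue carriage (70 mm long, deck top 41 mm above the bench) along the rail's +y, in m; 0 = middle slot, where it starts; range -0.108 to 0.108. While the pin is in a slot it has only about 2 mm of play either way; free of the pin it slides with a few N and stays where it is left
- plunger (a joint): Height of the lock plunger (knob, pin) above its lowest stop, m, 0 to 0.020. 0 = pin fully home, 12 mm deep. Spring 0.9 N/mm, slack at 0.005: let go over a slot it floats at 0.0045, pin still in the slot; pressing to 0 takes about 5 N, and it rises when released; lifting to 0.016 takes 11 N. Above 0.012 the round-ended 8 mm pin clears the rungs; between slots it rests on a rung at 0.012, red sleeve showing more
- knob (a point): Centre of the black lock knob, an upright cylinder 26 mm in diameter and 34 mm high on the carriage, rising and falling with the plunger; centre 77 mm above the bench when fully down. Below it is a steel collar 18 mm in diameter, top 58 mm above the bench. It stands over the ladder's centre line, so at the rail's (0, carriage travel)
- end_green_top (a point): Top centre of the green end buffer, a block 50 x 18 x 40 mm at one end of the ladder (rail y = +141 or -141 mm), top 48 mm above the bench. It marks the direction to move
- end_white_top (a point): Top centre of the white end buffer, the same block at the other end
- cradle (a point): Centre of the floor of the black ring cradle (66 mm outside, 58 mm inside, 12 mm high) on the carriage, 95 mm from the knob's axis on the rail's +x side, 37 mm above the bench
- cup_center (a point): Centre of the loose white-lidded specimen cup, 53 mm in diameter and 59 mm high, standing in the cradle, top 96 mm above the bench; z along its axis
- bottle: Loose amber bottle with a black cap, 48 mm in diameter, 95 mm high, beside the stage; origin at the centre of its underside
- timer: Loose white bench timer, 62 x 62 x 22 mm, beside the stage; origin at the centre of its underside
- label_roll: Loose roll of white labels lying flat, 56 mm in diameter, 26 mm high, beside the stage; origin at the centre of its underside
Mind the look-alikes: they are no part of the job. Leave any orange or red look-alike of the part that bears cup_center alone.

How it is judged (in metres and radians):
On the way, in this order (a step that is already met when the one before it is completed fails the run):
1. the lock pin is pulled up out of its slot (value of joint plunger above 0.0112 m), for 0.1 s.
2. the carriage is at the next slot towards the green end and the pin has dropped into it (((y of end_green_top in the frame of rail above 0 m and value of joint carriage between 0.046 and 0.054 m) or (y of end_green_top in the frame of rail below 0 m and value of joint carriage between -0.054 and -0.046 m)) and value of joint plunger below 0.008 m), for 0.1 s.
At the end, for the whole second after the job is handed in: Carriage within 4 mm of the next slot towards the green end (50 mm from the middle slot); the gripper still holds the knob down (over 2 N of contact), plunger within 2 mm of its lowest stop; the cup upright within 0.12 rad in its cradle, within 8 mm of its centre (((y of end_green_top in the frame of rail above 0 m and value of joint carriage between 0.046 and 0.054 m) or (y of end_green_top in the frame of rail below 0 m and value of joint carriage between -0.054 and -0.046 m)) and value of joint plunger below 0.002 m and contact force between the fingers and rail above 2 N and horizontal distance between cup_center and cradle below 0.008 m and angle between cup_center's own z axis and vertical below 0.12 rad and z of cup_center in the frame of rail below 0.074 m); the arm keeps its last pose, push and grip.
It fails at once if the bottle is pushed away by more than 20 mm (distance of bottle from where it was at the start of the episode above 0.02 m).
It fails at once if the timer is pushed away by more than 20 mm (distance of timer from where it was at the start of the episode above 0.02 m).
It fails at once if the label roll is pushed away by more than 20 mm (distance of label_roll from where it was at the start of the episode above 0.02 m).
It fails at once if the cup is tipped by more than 0.5 rad (angle between cup_center's own z axis and vertical above 0.5 rad).
It also fails if it takes over 32 s, if anything falls off the work surface, if the arm or the gripper's body presses on something with over 40 N, if the wrist force passes 120 N, or if a joint passes its speed limit or range.

## Robot

A 6-joint arm with a two-finger parallel gripper is mounted at the origin on a cart in front of the work surface, level with it; the furniture and walls round the work are solid. World frame = base frame: x ahead of the robot, y to its left, z up, the work surface at z = 0. Lengths are in mm, angles in degrees, forces in N, time in s.
With the tool pointing down it reaches from about 350 to 850 mm from the base axis. Payload 8.1 kg.
Tool frame: the origin (TCP) lies at the very end of the fingers, on their centre line; the grasp point (between the pads) lies 19 mm behind it; z points along the fingers, y is the direction in which the jaws open and shut (so a half turn about z gives the same grasp; the last joint's range is limited). The gripper opens to 85 mm and grips with 20 to 120 N. Pads are 22 mm wide; open, the fingers measure 114 mm over their backs; the gripper's body (76 mm by 85 mm) begins 54 mm behind the grasp point. The pads swing forward as they close: fully open they stand 13 mm farther back than shut.
Start: joints at [-73.304, 7.471, 85.268, -0, 87.261, -4.893], TCP at [220.788, -557.905, 231.292] pointing down, gripper open.
Joint ranges: [-169.43, 169.43], [-51.17, 129.36], [1.28, 143.12], [-76.62, 256.62], [0, 156.53], [-152.29, 152.29]. Speed limits (degrees/s): [136.94, 136.94, 159.86, 180, 180, 180].

## Interface

Orientations are given as [roll, pitch, yaw] about the fixed x, y, z axes, in that order (R = Rz(yaw) Ry(pitch) Rx(roll)).
In Python, from bench import r gives the robot as it stands.
- The arm moves only by the shell command python3 -m jog 'ROWS' [OPENING] [FORCE]. ROWS is JSON, a list of rows, each a list of 6 numbers: the shift along the tool's x, y, z normalised to -1 to 1, where 1 is 0.25 m, then the turn, a rotation vector about the tool's x, y, z normalised to -1 to 1, where 1 is pi rad. In form: [[x, y, z, ax, ay, az], ...]. A call has 1 to 10 rows; each row is the pose to reach, as a shift and turn from the pose commanded when the call began, along the tool's axes at that moment, turning the shorter way round; what a row does not reach only later rows make up. A row lasts 1/10 s, in which the tool goes at most 50 mm and 8.59 degrees, less where a joint would pass 70% of its speed; a pose out of reach is approached as far as the arm can. A call with a number of a shift or a turn outside -1 to 1 is refused whole. A call with a gripper value outside its range is refused whole. OPENING is the opening, from 0 (shut) to 1 (fully open), set as the call begins (- or left out, the last holds). The fingers move at their own pace and stop on an object; FORCE is the grip in N (left out, the last holds). Time passes only in rows, so rows that repeat a pose let the fingers close. It gives the time, the measured TCP pose, the force and the opening at its end, in the units of the state.
- r.sense(): the state, without advancing time (a new reading comes with each control period).
- r.snapshot(name): name is "side" or "top" or "wrist"; returns a dict with "pixels" (400x640x3 uint8, red, green, blue), "intrinsics" (3x3 intrinsics, pixels), "dist" ([k1, k2, p1, p2, k3] as OpenCV has them; the pictures are not rectified), "extrinsics" (4x4, takes a point from camera to world coordinates). Camera axes: x right, y down, z forward; pixel columns grow to the right and rows downward; lengths in mm; the calibration is good to about 2 mm. A picture is of the moment at which its call begins. There is no depth.
- r.hand_in(): hands the job in, once; it reports no verdict.
The state is a dict: "time": time; "joint_pos": joint angles; "qd": joint speeds; "joint_efforts": joint torques, N m; "tool_pos": TCP position; "tcp_rot": TCP orientation; "ft_force": force on the tool from outside, world axes, zero at the start; "wrist_torque": the same for the moment, N m; "finger_gap": finger opening in mm.
Only numpy, scipy, OpenCV 4.12 (cv2) and the standard library are available. Lean on these libraries where they do the work, as an engineer would, in place of code of your own. Each camera call takes 0.05 s, during which the arm holds its last target.

## Working session

There is one attempt and no reset: what is moved stays moved. The work goes in short steps, Python scripts to look and compute and a shell command to move; the robot and the scene stay as the last step left them, time stands still between calls to the robot, and variables do not carry over. Pictures are saved under pics/ and viewed, and the job is handed in when it is done.

```bash
mkdir -p pics; ls; python3 - <<'E'
from bench import r
import cv2
s=r.sense();print({k:s[k] for k in ('time','tool_pos','tcp_rot','finger_gap','ft_force')})
for n in ('top','side','wrist'):
    d=r.snapshot(n);cv2.imwrite(f'pics/{n}0.png',d['pixels'][:,:,::-1]);print(n,d['intrinsics'],d['dist'],d['extrinsics'])
E
```

```text
pics
{'time': 0.0, 'tool_pos': array([ 220.61247584, -557.37670639,  230.22289706]), 'tcp_rot': array([-1.79892391e+02, -8.41490557e-03,  2.15875149e+01]), 'finger_gap': 85.3509884823695, 'ft_force': array([-0.40772834, -0.76971773,  0.92636316])}
top [[370.4780783    0.         323.1466384 ]
 [  0.         370.4780783  199.37901027]
 [  0.           0.           1.        ]] [-0.06904896  0.          0.          0.          0.        ] [[ 7.02453133e-03 -9.92351166e-01  1.23246982e-01  4.03938432e+02]
 [-9.99712840e-01 -9.79294042e-03 -2.18708941e-02  3.64184419e+01]
 [ 2.29105576e-02 -1.23057958e-01 -9.92134994e-01  1.00415601e+03]
 [ 0.00000000e+00  0.00000000e+00  0.00000000e+00  1.00000000e+00]]
side [[411.67719108   0.         314.69053283]
 [  0.         411.67719108 196.93141171]
 [  0.           0.           1.        ]] [-0.00763463  0.          0.          0.          0.        ] [[ 9.99607370e-01  1.25920710e-02 -2.50309074e-02  5.58162617e+02]
 [ 2.75694029e-02 -6.01524311e-01  7.98378626e-01 -8.51645000e+02]
 [-5.00345900e-03 -7.98755246e-01 -6.01635290e-01  7.44222944e+02]
 [ 0.00000000e+00  0.00000000e+00  0.00000000e+00  1.00000000e+00]]
wrist [[296.47689899   0.         315.22204841]
 [  0.         296.47689899 199.74702349]
 [  0.           0.           1.        ]] [-0.04031632  0.          0.          0.          0.        ] [[ 3.68736972e-01 -8.91421943e-01 -2.63438732e-01  2.89241388e+02]
 [-9.29532507e-01 -3.54086658e-01 -1.02917235e-01 -5.31073580e+02]
 [-1.53745838e-03  2.82824254e-01 -9.59170515e-01  3.73710764e+02]
 [ 0.00000000e+00  0.00000000e+00  0.00000000e+00  1.00000000e+00]]
```

View pics/top0.png

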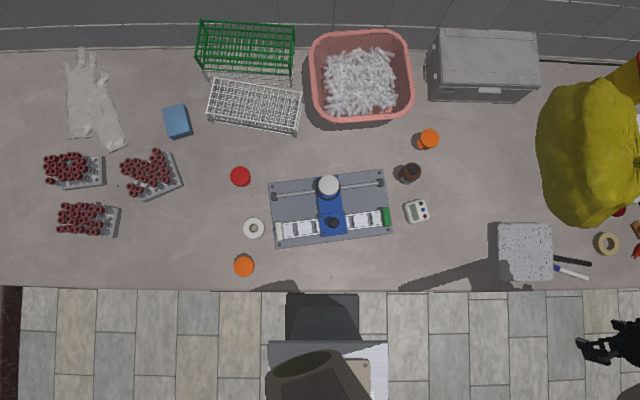

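View pics/side0.png

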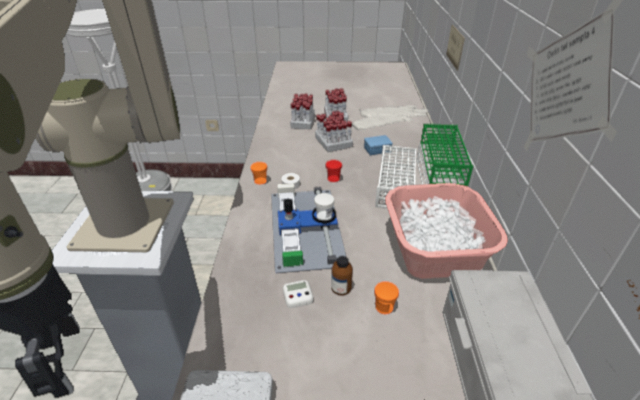

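The top view shows the green buffer at about (386,216), the white one at (281,231), the knob at (333,222) and the cup lid at (328,186). Next I'll measure these by colour.

```bash
cat > h.py <<'E'
import numpy as np, cv2
def ray(d,uv):
    p=cv2.undistortPoints(np.array([[uv]],float),d['intrinsics'],d['dist'])[0,0]
    E=d['extrinsics'];return E[:3,3],E[:3,:3]@np.array([p[0],p[1],1])
def plane(d,uv,z):
    o,v=ray(d,uv);return o+v*(z-o[2])/v[2]
def proj(d,P):
    E=np.linalg.inv(d['extrinsics']);rv=cv2.Rodrigues(E[:3,:3])[0]
    return cv2.projectPoints(np.array(P,float).reshape(-1,3),rv,E[:3,3],d['intrinsics'],d['dist'])[0].reshape(-1,2)
def tri(a,b):
    # a,b = (o,v)
    A=np.stack([a[1],-b[1]],1);t=np.linalg.lstsq(A,b[0]-a[0],rcond=None)[0]
    p=a[0]+a[1]*t[0];q=b[0]+b[1]*t[1];return (p+q)/2,np.linalg.norm(p-q)
E
python3 - <<'E'
from bench import r
from h import *
for n,(u0,u1,v0,v1) in (('top',(265,400,165,250)),('side',(265,355,180,275))):
    d=r.snapshot(n);c=d['pixels'][v0:v1,u0:u1][:,:,::-1]
    cv2.imwrite(f'pics/{n}_c.png',cv2.resize(c,None,fx=5.5,fy=5.5,interpolation=cv2.INTER_CUBIC))
    h=cv2.cvtColor(c,cv2.COLOR_BGR2HSV)
    g=cv2.inRange(h,(45,120,50),(80,255,255))
    k,l,st,ce=cv2.connectedComponentsWithStats(g)
    for i in range(1,k):
        if st[i,4]>8: print(n,'green',st[i]+np.array([u0,v0,0,0,0]),ce[i]+[u0,v0])
    b=cv2.inRange(h,(0,0,0),(180,255,45))
    k,l,st,ce=cv2.connectedComponentsWithStats(b)
    for i in range(1,k):
        if st[i,4]>8: print(n,'dark',st[i]+np.array([u0,v0,0,0,0]),ce[i]+[u0,v0])
    w=cv2.inRange(h,(0,0,190),(180,40,255))
    k,l,st,ce=cv2.connectedComponentsWithStats(w)
    for i in range(1,k):
        if st[i,4]>15: print(n,'white',st[i]+np.array([u0,v0,0,0,0]),ce[i]+[u0,v0])
E
```

```text
top green [383 208   7  18  94] [386.05319149 216.42553191]
top white [354 212  15  17 174] [360.44252874 220.18390805]
top white [370 211  11  16  94] [375.53191489 218.35106383]
top white [297 220  15  17 168] [304.01190476 227.72619048]
top white [283 222  12  17 105] [287.76190476 230.        ]
side green [283 251  20  15 247] [292.24291498 258.18218623]
side dark [285 200   7  12  81] [287.96296296 205.43209877]
side dark [314 216  22   7  40] [325.075 219.875]
side dark [337 260  11   7  39] [342.53846154 263.8974359 ]
side white [277 180  21   8 114] [286.98245614 183.60526316]
side white [279 193  15  17 111] [284.66666667 197.79279279]
side white [315 193  20  13 193] [324.05699482 198.89119171]
side white [317 211   9   8  59] [321.66101695 214.57627119]
side white [282 229  18  23 283] [290.22968198 239.70671378]
```

View pics/top_c.png

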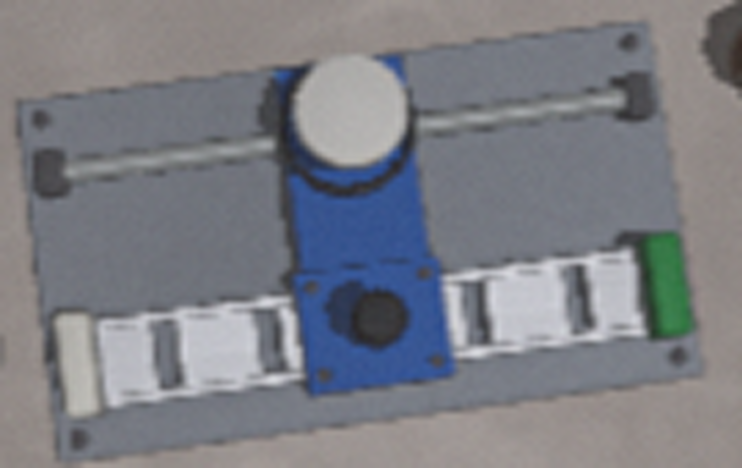

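View pics/side_c.png

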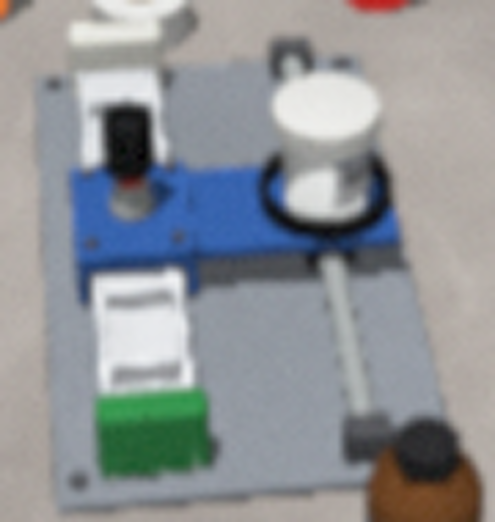

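```bash
python3 - <<'E'
from bench import r
from h import *
d=r.snapshot('top')
f=lambda a,b:(265+a/5.5-.4,165+b/5.5-.4)
G=plane(d,f(665,285),48);W=plane(d,f(78,363),48);K=plane(d,f(380,316),98.5);C=plane(d,f(351,108),96)
print('G',G,'W',W,'len',np.linalg.norm(G-W),'K',K,'C',C)
m=(G+W)/2;y=(W-G)/np.linalg.norm(W-G);x=np.array([y[1],-y[0],0])
print('mid',m,'knob in rail',(K-m)@x,(K-m)@y,'cup',(C-m)@x,(C-m)@y,'yaw y-axis',np.degrees(np.arctan2(-y[0],y[1])),'y',y)
s=r.snapshot('side')
g=lambda a,b:(265+a/5.5-.4,180+b/5.5-.4)
print('tri G',tri(ray(d,f(665,285)),ray(s,g(153,405))))
print('tri K',tri(ray(d,f(380,316)),ray(s,g(128,108))))
print('tri C',tri(ray(d,f(351,108)),ray(s,g(326,100))))
E
```

```text
G [ 479.64149703 -147.28162836   48.        ] W [440.70265285 128.86635385  48.        ] len 278.87979788305347 K [460.7697414   -9.75428129  98.5       ] C [554.79134361   3.56530611  96.        ]
mid [460.17207494  -9.20763726  48.        ] knob in rail 0.5154862503500648 -0.6247390033327542 cup 95.47584291253821 -0.563477247333859 yaw y-axis 8.026199569972992 y [-0.13962591  0.99020433  0.        ]
tri G (array([ 480.935216  , -147.87315287,   44.16339584]), np.float64(1.9987735958709467))
tri K (array([461.56527693,  -9.4879923 , 100.90012818]), np.float64(1.911249636640022))
tri C (array([554.92790003,   3.64886361,  97.21753184]), np.float64(0.6735650647383022))
```

The geometry checks out: the buffers are 279 mm apart against 282 nominal, the knob is at rail (0.5, -0.6), and the cup sits at x = 95. The rail's yaw is 8.0° and green is at rail −y. I'll move towards the knob.

```bash
python3 -m jog '[[0.1,-0.1,0,0,0,0.02],[0.25,-0.25,0,0,0,0.05],[0.4,-0.4,0,0,0,0.0755],[0.55,-0.55,0,0,0,0.0755],[0.7,-0.7,0,0,0,0.0755],[0.8,-0.8,0,0,0,0.0755],[0.85,-0.842,0,0,0,0.0755],[0.85,-0.842,0,0,0,0.0755],[0.85,-0.842,0,0,0,0.0755]]' 1 60; python3 - <<'E'
from bench import r
from h import *
from scipy.spatial.transform import Rotation as R
s=r.sense();print(s['tool_pos'],s['tcp_rot'])
M=R.from_euler('xyz',s['tcp_rot'],degrees=True).as_matrix()
print(M.T@(np.array([461,-9.6,150])-s['tool_pos'])/250)
E
```

```text
time: 1.25
tool_pos: [341.0, -284.2, 231.5]
tcp_rot: [180.0, -0.0, 8.1]
ft_force: [0.2, -0.5, -0.6]
finger_gap: 85.3
[ 341.01040958 -284.181177    231.52665641] [ 1.79951094e+02 -3.44115883e-03  8.06653420e+00]
[ 0.62931012 -1.02038649  0.32527358]
```

```bash
python3 -m jog '[[0.06,-0.1,0.0,0,0,0],[0.17,-0.27,0.03,0,0,0],[0.28,-0.45,0.08,0,0,0],[0.39,-0.63,0.14,0,0,0],[0.5,-0.8,0.2,0,0,0],[0.59,-0.93,0.27,0,0,0],[0.629,-1,0.325,0,0,0],[0.629,-1,0.325,0,0,0],[0.629,-1,0.325,0,0,0]]'; python3 - <<'E'
from bench import r
from h import *
from scipy.spatial.transform import Rotation as R
s=r.sense();print(s['tool_pos'],s['tcp_rot'],s['ft_force'])
M=R.from_euler('xyz',s['tcp_rot'],degrees=True).as_matrix()
print(M.T@(np.array([461,-9.6,66])-s['tool_pos'])/250)
d=r.snapshot('wrist');cv2.imwrite('pics/w1.png',d['pixels'][:,:,::-1])
print(proj(d,[[461,-9.6,98.5],s['tool_pos']]))
E
```

```text
time: 2.15
tool_pos: [461.7, -15.3, 149.5]
tcp_rot: [180.0, 0.1, 8.0]
ft_force: [0.4, -0.7, 0.4]
finger_gap: 85.5
[461.66332278 -15.32653391 149.45613644] [1.79991706e+02 1.03712413e-01 8.01058273e+00] [ 0.40435196 -0.65932575  0.3963179 ]
[ 0.00116897 -0.0231007   0.33381964]
[[306.65885222 221.7562532 ]
 [314.82702504 255.88129866]]
```

View pics/w1.png

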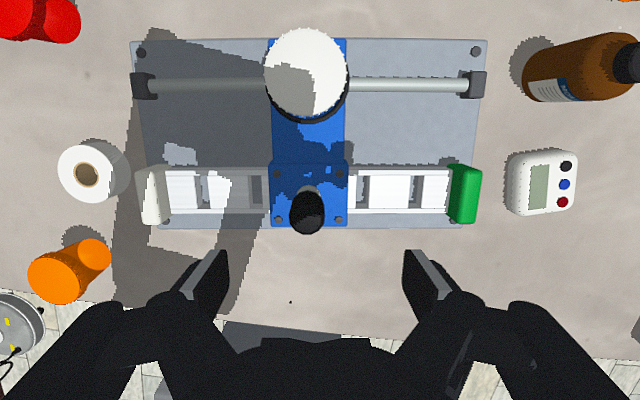

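The knob appears at about (307,220), matching the projected (306.7,221.8), and the rail lies level in the image. I'll descend and close on it.

```bash
python3 -m jog '[[0.001,-0.023,0.06,0,0,0],[0.001,-0.023,0.16,0,0,0],[0.001,-0.023,0.26,0,0,0],[0.001,-0.023,0.32,0,0,0],[0.001,-0.023,0.334,0,0,0],[0.001,-0.023,0.334,0,0,0],[0.001,-0.023,0.334,0,0,0]]' && python3 -m jog '[[0,0,0,0,0,0],[0,0,0,0,0,0],[0,0,0,0,0,0],[0,0,0,0,0,0],[0,0,0,0,0,0],[0,0,0,0,0,0],[0,0,0,0,0,0],[0,0,0,0,0,0]]' 0 60; python3 - <<'E'
from bench import r
from h import *
s=r.sense();print(s['tool_pos'],s['tcp_rot'],s['ft_force'])
d=r.snapshot('wrist');e=r.snapshot('side')
cv2.imwrite('pics/w2.png',np.hstack([cv2.resize(d['pixels'][80:330,190:450],(400,385)),cv2.resize(e['pixels'][165:275,255:365],(385,385))])[:,:,::-1])
E
```

```text
time: 2.9
tool_pos: [462.1, -9.3, 67.5]
tcp_rot: [180.0, -0.1, 8.0]
ft_force: [-0.9, -0.3, 0.6]
finger_gap: 85.3
time: 3.7
tool_pos: [461.5, -8.8, 66.7]
tcp_rot: [180.0, -0.0, 8.0]
ft_force: [1.3, -0.7, -0.0]
finger_gap: 24.2
[461.50856986  -8.8303908   66.66356946] [ 1.79992820e+02 -2.35783176e-02  8.00084932e+00] [ 1.29835854 -0.68396538 -0.04734582]
```

View pics/w2.png

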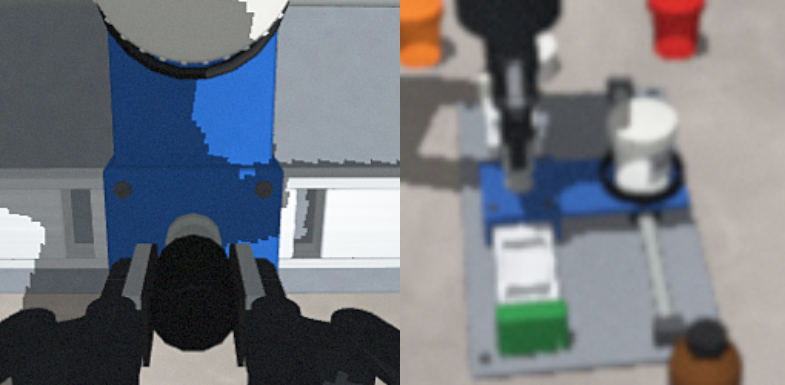

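The knob is between the pads with a gap of 24 mm. Now I'll lift it.

```bash
python3 -m jog '[[0,0,-0.013,0,0,0],[0,0,-0.026,0,0,0],[0,0,-0.039,0,0,0],[0,0,-0.05,0,0,0],[0,0,-0.05,0,0,0],[0,0,-0.05,0,0,0]]' - 90; python3 - <<'E'
from bench import r
from h import *
s=r.sense();print(s['tool_pos'],s['tcp_rot'],s['ft_force'])
d=r.snapshot('wrist');e=r.snapshot('side')
cv2.imwrite('pics/w3.png',np.hstack([cv2.resize(d['pixels'][80:330,190:450],(400,385)),cv2.resize(e['pixels'][165:275,255:365],(385,385))])[:,:,::-1])
E
```

```text
time: 4.4
tool_pos: [461.3, -8.8, 78.6]
tcp_rot: [-180.0, -0.0, 8.0]
ft_force: [6.7, -0.1, -9.9]
finger_gap: 23.6
[461.25237018  -8.76224489  78.59447991] [-1.79995128e+02 -7.81291652e-03  7.99736598e+00] [ 6.74824925 -0.09933538 -9.91654652]
```

View pics/w3.png

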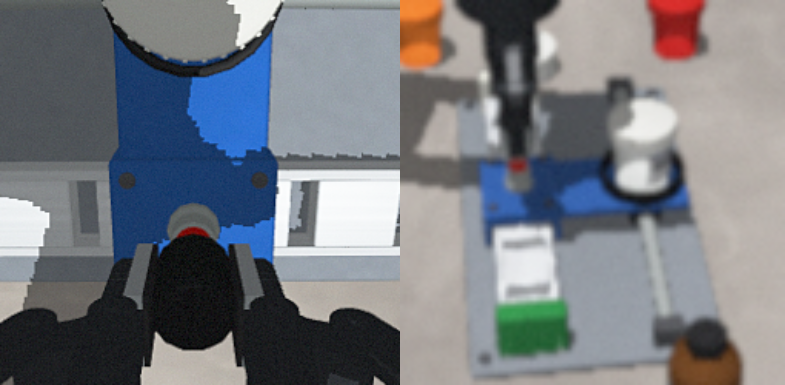

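The red sleeve is showing and the 9.9 N pull puts the plunger at about 16 mm. I'll slide 50 mm towards green, which is tool +y.

```bash
python3 -m jog '[[0,0.006,0,0,0,0],[0,0.02,0,0,0,0],[0,0.045,0,0,0,0],[0,0.075,0,0,0,0],[0,0.107,0,0,0,0],[0,0.138,0,0,0,0],[0,0.165,0,0,0,0],[0,0.185,0,0,0,0],[0,0.197,0,0,0,0],[0,0.2,0,0,0,0]]' && python3 -m jog '[[0,0,0,0,0,0],[0,0,0,0,0,0],[0,0,0,0,0,0]]'; python3 - <<'E'
from bench import r
from h import *
s=r.sense();p=s['tool_pos'];print(p,s['tcp_rot'],s['ft_force'])
dp=p-np.array([461.25,-8.76,78.6]);y=np.array([-.1396,.9902,0]);print(dp@y,dp@[.9902,.1396,0])
d=r.snapshot('wrist');e=r.snapshot('top')
cv2.imwrite('pics/w4.png',np.hstack([cv2.resize(d['pixels'][80:330,190:450],(400,385)),cv2.resize(e['pixels'][165:250,265:350+50],(400,385))])[:,:,::-1])
cv2.imwrite('pics/w4full.png',d['pixels'][:,:,::-1])
E
```

```text
time: 5.5
tool_pos: [468.3, -57.9, 78.5]
tcp_rot: [-179.9, -0.0, 8.0]
ft_force: [7.8, 2.9, -9.4]
finger_gap: 23.7
time: 5.8
tool_pos: [468.3, -57.9, 78.5]
tcp_rot: [-180.0, -0.0, 8.0]
ft_force: [7.0, 0.6, -10.2]
finger_gap: 23.4
[468.27041899 -57.88306234  78.46123625] [-1.79954600e+02 -1.47367436e-02  7.99467825e+00] [  6.97943166   0.64563714 -10.21549308]
-49.62170682031358 0.09403938468425377
```

View pics/w4full.png

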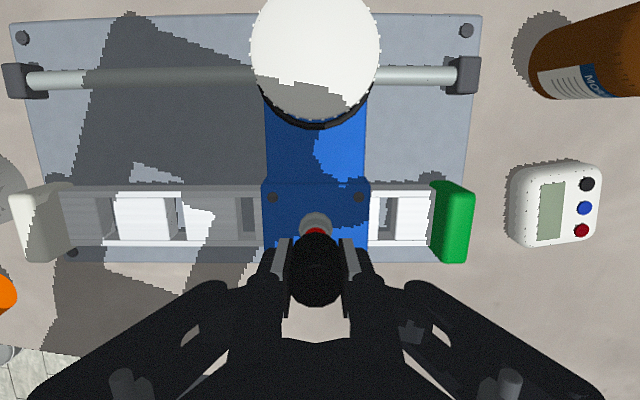

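The carriage moved 49.6 mm, with one slot left visible between it and the green buffer. I'll lower the pin and watch the force.

```bash
python3 -m jog '[[0,0,0.01,0,0,0],[0,0,0.02,0,0,0],[0,0,0.03,0,0,0],[0,0,0.04,0,0,0],[0,0,0.05,0,0,0],[0,0,0.05,0,0,0],[0,0,0.05,0,0,0],[0,0,0.05,0,0,0]]'; python3 - <<'E'
from bench import r
from h import *
s=r.sense();print(s['tool_pos'],s['tcp_rot'],s['ft_force'])
d=r.snapshot('wrist')
cv2.imwrite('pics/w5.png',cv2.resize(d['pixels'][80:330,190:450],(600,577))[:,:,::-1])
E
```

```text
time: 6.7
tool_pos: [468.5, -58.4, 66.9]
tcp_rot: [180.0, -0.0, 8.0]
ft_force: [3.5, 1.8, 0.7]
finger_gap: 23.5
[468.47629664 -58.35405923  66.87010386] [ 1.79994498e+02 -2.40460124e-02  7.99574526e+00] [3.48270289 1.81923225 0.7047151 ]
```

View pics/w5.png

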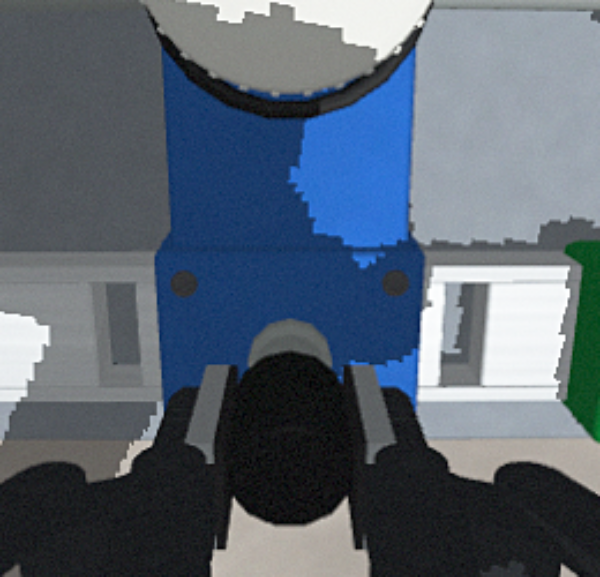

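The pin is in: the sleeve is hidden and the vertical force is back to about 0 at the floating height. Next I'll press down to the stop.

```bash
python3 -m jog '[[0,0,0.005,0,0,0],[0,0,0.01,0,0,0],[0,0,0.015,0,0,0],[0,0,0.02,0,0,0],[0,0,0.02,0,0,0],[0,0,0.02,0,0,0]]'; python3 -m jog '[[0,0,0.002,0,0,0],[0,0,0.004,0,0,0],[0,0,0.004,0,0,0],[0,0,0.004,0,0,0],[0,0,0.004,0,0,0]]'
```

```text
time: 7.35
tool_pos: [468.7, -58.7, 62.6]
tcp_rot: [180.0, -0.0, 8.0]
ft_force: [-1.7, 1.1, 11.5]
finger_gap: 23.8
time: 7.85
tool_pos: [468.9, -59.0, 62.5]
tcp_rot: [179.9, -0.0, 8.0]
ft_force: [-4.8, 0.6, 19.8]
finger_gap: 23.7
```

The hard stop is confirmed: force rose from 11.5 to 19.8 N over only 0.1 mm of travel. I'll do a final check of carriage and cup.

```bash
python3 - <<'E'
from bench import r
from h import *
s=r.sense();print(s['time'],s['tool_pos'],s['ft_force'])
d=r.snapshot('top');e=r.snapshot('side')
cv2.imwrite('pics/f.png',np.hstack([cv2.resize(d['pixels'][165:250,265:400],(460,290)),cv2.resize(e['pixels'][165:310,255:365],(330,435))[:290]])[:,:,::-1])
h=cv2.cvtColor(d['pixels'][165:205,320:360],cv2.COLOR_RGB2HSV)
w=cv2.inRange(h,(0,0,120),(180,45,255))
cv2.imwrite('pics/f2.png',cv2.resize(d['pixels'][160:240,300:380],(560,560),interpolation=cv2.INTER_CUBIC)[:,:,::-1])
y=np.array([-.1396,.9902,0]);x=np.array([.9902,.1396,0]);m=np.array([460.2,-9.2,0])
print('expected cup',proj(d,[m+95*x-50*y+[0,0,96]]))
E
```

```text
7.85 [468.89760428 -59.01263492  62.46063775] [-4.78798925  0.62957398 19.75150568]
expected cup [[348.09951361 181.89165309]]
```

View pics/f.png

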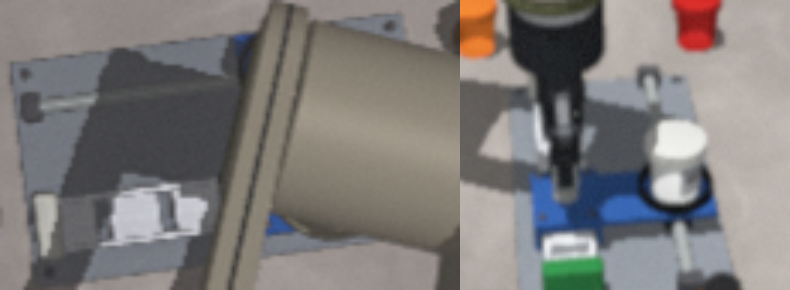

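View pics/f2.png

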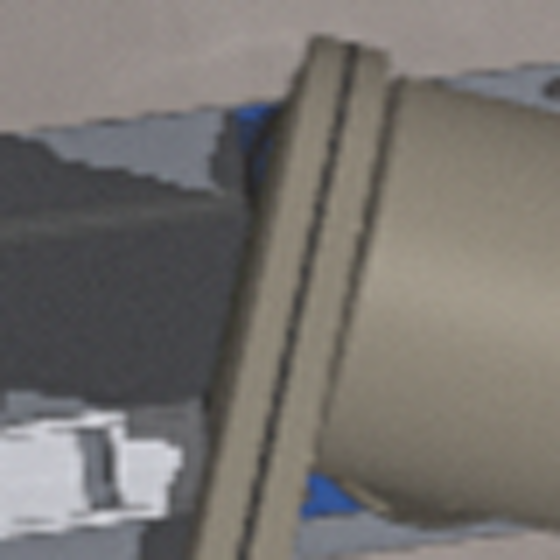

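The arm hides the carriage in the top view. The side view shows the cup upright inside its ring and the carriage one slot from green. I'll hand in.

```bash
python3 -c "
from bench import r
print(r.hand_in()); s=r.sense(); print(s['time'],s['tool_pos'],s['ft_force'])"
```

```text
the job is handed in; nothing more can be done
None
the job is handed in; nothing more can be done
```

I gripped the knob and lifted it about 12 mm, which showed the red sleeve and took roughly 10 N. I then slid the carriage one slot towards the green end, let the pin drop in, and pressed the knob to its stop. The job was handed in at 7.85 s with the knob still gripped and held down.

**Last checks:**
- **Travel:** the tool had moved about 50.7 mm along the rail from the starting grasp; nominal is 50 mm.
- **Pin drop:** at the new slot the sleeve was hidden and the vertical force was back to about 0 at the floating height.
- **Pressed down:** the force rose from 11.5 to 19.8 N over 0.1 mm, so the plunger is on its stop.
- **Cup:** it stood upright in its cradle in the side view. I could not measure its centring from the top view because the arm hid it.
- **Other objects:** I didn't check the bottle, timer and label roll one by one at the end, but no move came near them.
- **Sideways load:** a force of 5–8 N across the rail was present from the lift through the slide. It was about 5 N at the end.

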